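# Weigh out two bolts in the hanging pail of the counter scale

### The arm

A 6-joint arm with a two-finger parallel gripper is mounted at the origin on a cart in front of the work surface, level with it; the furniture and walls round the work are solid. World frame = base frame: x ahead of the robot, y to its left, z up, the work surface at z = 0. Lengths are in m, angles in rad, forces in N, time in s.
With the tool pointing down it reaches from about 0.4 to 0.825 m from the base axis. Payload 7 kg.
Tool frame: the origin (TCP) lies at the very end of the fingers, on their centre line; the grasp point (between the pads) lies 19 mm behind it; z points along the fingers, y is the line along which they close (so a half turn about z gives the same grasp; the last joint's range is limited). The gripper opens to 88 mm and grips with 3 to 60 N. Pads are 19 mm wide; open, the fingers measure 130 mm over their backs; the gripper's body (78 mm by 193 mm) begins 47 mm behind the grasp point.
Start: joints at [1.614, 0.359, 0.012, 0, -1.224, -0.288], TCP at [0.164, 0.655, 0.227] pointing down, gripper open.
Joint ranges: [-3.07, 3.07], [-1.43, 2.12], [-1.02, 1.25], [-3.03, 1.67], [-3.05, -0], [-3.03, 3.03]. Speed limits (rad/s): [2.39, 2.39, 3.01, 3.14, 3.14, 3.14].

### API

Orientations are given as [roll, pitch, yaw] about the fixed x, y, z axes, in that order (R = Rz(yaw) Ry(pitch) Rx(roll)).
In Python, from workcell import get_obs, cams, finish_job gives the robot as it stands.
- The arm moves only by the tool arm_command, never from a script. Its argument "deltas" is a list of rows, each a list of 6 numbers: the shift along the tool's x, y, z in mm, then the turn, a rotation vector about the tool's x, y, z in rad. In form: [[dx, dy, dz, wx, wy, wz], ...]. A call has 1 to 20 rows; each row is the pose to reach, as a shift and turn from the pose commanded when the call began, along the tool's axes at that moment; what a row does not reach only later rows make up. A row lasts 1/8 s, in which the tool goes at most 62.5 mm and 10.7 degrees, less where a joint would pass 70% of its speed; a pose out of reach is approached as far as the arm can. A call with a gripper value outside its range is refused whole. "gripper" is the finger opening in mm, from 0 to 87.6, set as the call begins (left out, the last holds). The fingers move at their own pace and stop on an object; "squeeze" is the grip in N (left out, the last holds). Time passes only in rows, so rows that repeat a pose let the fingers close. It gives the time, the measured TCP pose, the force, the opening and the grip force at its end, in the units of the state.
- get_obs(): the state, without advancing time (a new reading comes with each control period).
- cams.camera(name): name is "scene" or "side" or "wrist"; returns (picture, depth): 480x640x3 uint8, red, green, blue; 480x640 float32, m along the optical axis (not along the pixel's ray), 0 where there is no reading.
- cams.get_calibration(name): a dict with "K" (3x3 intrinsics, pixels), "R" (3x3) and "t" (3): a world point X has camera coordinates R X + t; the wrist camera has in their place "T_tool_cam" (4x4, takes a point from camera to tool coordinates, whose origin is the TCP and whose axes are the flange's). Camera axes: x right, y down, z forward; pixel columns grow to the right and rows downward; lengths in m; the calibration is good to about 2 mm. A picture is of the moment at which its call begins: read the wrist's pose just before it. get_calibration takes no time and is no camera call.
- finish_job(): hands the job in; it is judged then, once.
The state is a dict: "clock": time; "joints": joint angles; "joint_vel": joint speeds; "effort": joint torques, N m; "ee_pos": TCP position; "eef_rot": TCP orientation; "contact_force": force on the tool from outside, world axes, zero at the start; "ft_torque": the same for the moment, N m; "grip_width": finger opening in m; "grasp_force": force on a finger pad.
Only numpy, scipy, OpenCV 4.12 (cv2) and the standard library are available. Lean on these libraries where they do the work, as an engineer would, in place of code of your own. Each camera call takes 0.05 s, during which the arm holds its last target. There are 200 camera calls.

### The job

The customer's two steel hex bolts are sold by weight: put both of them into the small steel pail, and hang the pail by the kink in the middle of its wire handle on the hook of the counter scale, so that it hangs there freely and still with both bolts in it and the scale shows their weight. Keep the pail upright, never force the beam of the scale far down (it needs only the weight of the pail), and leave the brass air fitting, the carton, the oil filter and the tape measure where they are.

Things in the scene. Friction and masses are not known exactly. Their poses are not given: they have to be found in the camera images.
- bolt_long: hex bolt of steel, standing on its head, thread up; 70 mm long, shank 16 mm in diameter, head 24 mm across flats (28 mm across corners) and 10 mm high; 0.11 kg; origin at the centre of the head's face (on the counter), z along the shank
- bolt_short: the same kind of bolt, 60 mm long; origin and axes alike; 0.11 kg
- pail: loose open steel pail, 78 mm high, diameter 88 mm at the bottom, 110 mm at the rim, wall 3, floor 4 mm, about 0.2 kg; origin at the centre of the underside, z up. A wire handle hinged in ears at y = +-63, z = 73 mm swings about its y axis 1.2 rad either way from upright; at the start it lies over to the pail's -x side on its stop, clear of the rim
- pail_hinge (a point): point on the hinge axis of the handle, 73 mm above the pail's underside on its centre line; axes of the pail
- handle_kink (a point): middle of the handle's wire (5 mm thick) in the kink: a bump 30 mm wide at its foot and 12 mm at its top that stands 10.5 mm above the rest of the handle's top; 110.5 mm from the hinge axis. Axes of the handle: y along the hinge and along the handle's top, z from the hinge to the kink
- sleeve_l (a point): centre of the grip sleeve on the +y side of the kink: black plastic, turns freely on the wire, 10 mm in diameter, 31 mm long along the handle's y, 100 mm from the hinge axis and 32 mm beside the kink; axes of the handle. The handle is meant to be pinched here
- sleeve_r (a point): the same grip sleeve on the -y side of the kink
- scale: counter scale, fixed to the counter for the run: grey base 240 x 120 mm and 14 mm high, column 34 x 30 mm with the beam's pivot at 225 mm; drum of 40 mm diameter on the -y side of the pivot, white graduated plate with a needle on the +y side. Origin on the counter under the pivot; the beam points along its -x
- scale_beam (a joint): tilt of the beam in rad: 0 unloaded (against its upper stop), grows as the hook goes down against the spring; stop at 0.40. The pail with two bolts gives about 0.11 to 0.15, the empty pail about 0.03 to 0.07
- hook_seat (a point): bottom of the V notch in the hook where the handle's wire sits, 118 mm in front of the pivot (scale's -x), 233 mm above the counter unloaded; axes of the beam (as the scale's when unloaded). Bar 8 mm round, along x; the upturned tip (11 mm ball) is 17 mm in front of the seat and reaches 28 mm above it, a hump 21 mm behind it 12 mm above it; no part of the scale is higher
- air_fitting: bystander: brass air coupling standing on its hex, 26 x 22 x 50 mm; origin at the centre of its underside
- carton: bystander: small white and blue carton 90 x 62 x 50 mm; origin at the centre of its underside
- oil_filter: bystander: spin-on oil filter, 69 mm in diameter and 94 mm high; origin at the centre of its underside
- tape_measure: bystander: yellow pocket tape measure 34 x 80 x 60 mm; origin at the centre of its underside
There are look-alikes about, which are no part of the job. What is shaped like the bolt_short but red or turquoise is not meant.

How it is judged:
At the end, for the whole second after the job is handed in: The pail hangs on the hook by the kink of its handle (kink within 18 mm of the seat), clear of counter and base, upright within 0.45 rad, still (under 0.08 m/s), with both bolts in it (within 60 mm of its axis, below 85 mm); the beam carries it (tilt 0.085 to 0.22 rad) (distance between handle_kink and hook_seat below 0.018 m and height (world z) of pail above 0.022 m and angle between pail's own z axis and vertical below 0.45 rad and value of joint scale_beam between 0.085 and 0.22 rad and linear speed of pail below 0.08 m/s and horizontal distance between each of bolt_long, bolt_short and pail below 0.06 m and z of bolt_long in the frame of pail between 0 and 0.085 m and z of bolt_short in the frame of pail between 0 and 0.085 m); the robot touches nothing.
It fails at once if the pail is tipped by more than 0.7 rad (angle between pail's own z axis and vertical above 0.7 rad).
It fails at once if the beam is forced down beyond 0.30 rad (value of joint scale_beam above 0.3 rad).
It fails at once if the air fitting, the carton, the oil filter or the tape measure is moved by more than 30 mm (distance of any of air_fitting, carton, oil_filter, tape_measure from where it was at the start of the episode above 0.03 m).
It also fails if it takes over 72 s, if anything falls off the work surface, if the arm or the gripper's body presses on something with over 40 N, if the wrist force passes 120 N, or if a joint passes its speed limit or range.

## Working session

There is one attempt and no reset: what is moved stays moved. The work goes in short steps, Python scripts to look and compute and a tool call to move; the robot and the scene stay as the last step left them, time stands still between calls to the robot, and variables do not carry over. Pictures are saved under pics/ and viewed, at most 10 in all, crops included, and the job is handed in when it is done.

Besides the shell and the picture viewer there is one more tool, called after "Call:" as name(argument=value, ...), one argument or row to a line, values as JSON. arm_command: Moves the arm, as the interface text tells. Its arguments: {"type":"object","properties":{"deltas":{"type":"array","items":{"type":"array","items":{"type":"number"}}},"gripper":{"type":"number"},"squeeze":{"type":"number"}},"required":["deltas"]}

```bash
mkdir -p pics; cat > h.py <<'E'
import numpy as np,cv2
from workcell import get_obs,cams,finish_job
from scipy.spatial.transform import Rotation as Ro
def tool():
    o=get_obs(); return Ro.from_euler('xyz',o['eef_rot']).as_matrix(),np.array(o['ee_pos'])
def cloud(n):
    R,p=tool(); c=cams.get_calibration(n); im,d=cams.camera(n)
    K=np.array(c['K']); v,u=np.mgrid[:480,:640]
    X=np.stack([(u-K[0,2])/K[0,0]*d,(v-K[1,2])/K[1,1]*d,d],-1)
    if n=='wrist':
        T=np.array(c['T_tool_cam']); X=X@T[:3,:3].T+T[:3,3]; X=X@R.T+p
    else: X=(X-np.array(c['t']))@np.array(c['R'])
    X[d==0]=np.nan
    return im,X
def save(n,im): cv2.imwrite('pics/'+n+'.png',im[:,:,::-1])
E
python3 - <<'E'
from h import *
print(get_obs())
for n in ['scene','side']:
    im,X=cloud(n); save(n+'0',im); np.savez(n+'0.npz',im=im,X=X)
    c=cams.get_calibration(n); print(n,-np.array(c['R']).T@c['t'],np.array(c['R'])[2])
E
```

```text
{'clock': 0.0, 'joints': array([ 1.61410691e+00,  3.59385871e-01,  1.10852507e-02, -3.33926115e-04,
       -1.22410205e+00, -2.88110039e-01]), 'joint_vel': array([ 0.00102161, -0.00083324,  0.00112031, -0.000673  , -0.00013747,
       -0.00042851]), 'effort': array([ 3.23603099e-04, -5.82720530e+01,  2.93052185e+01,  6.99720025e+00,
        7.01768513e-03, -1.64316734e-04]), 'ee_pos': array([0.16350062, 0.65440872, 0.22563775]), 'eef_rot': array([ 3.13996332e+00, -1.55493347e-04, -2.44913044e-01]), 'contact_force': array([-0.09472296,  0.59147084,  0.33730187]), 'ft_torque': array([ 2.21893383e-02, -4.90448425e-05, -1.52967064e-02]), 'grasp_force': 0.0, 'grip_width': 0.08753194105396268}
scene [0.03371615 0.48607848 0.69679768] [ 0.61502092 -0.49429791 -0.61434423]
side [1.09848136 0.80028808 0.93997413] [-0.41991737 -0.6282663  -0.6549434 ]
```

View pics/scene0.png

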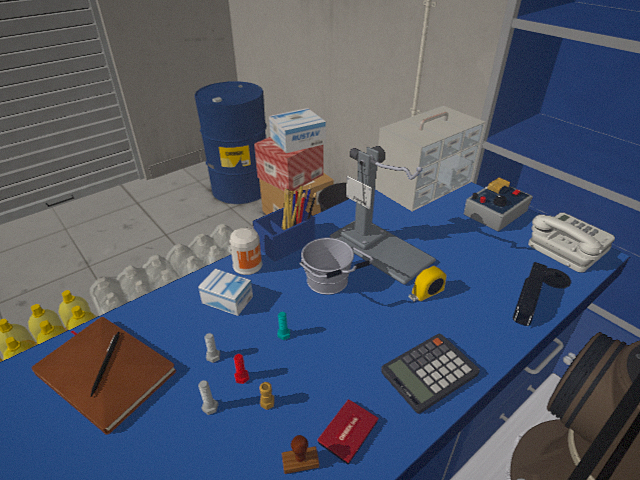

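View pics/side0.png

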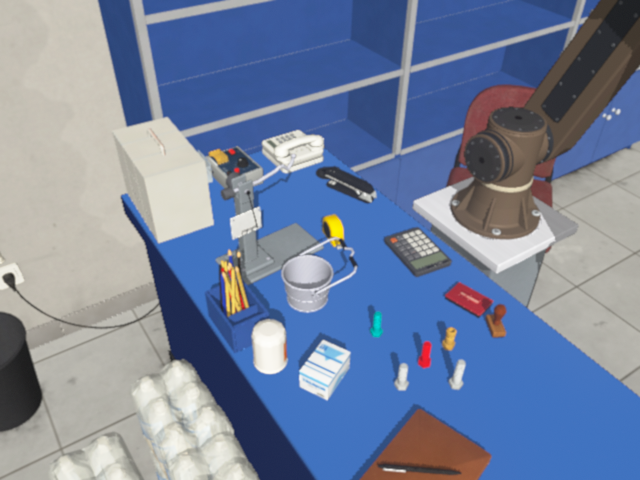

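Scene view: grey bolts stand at (211,347) and (208,397). The red one at (241,368) and the turquoise one at (284,325) are look-alikes, and the brass fitting is at (266,394). The pail is at (328,265) with its handle to the right. The scale column is at (365,200) with its hook near (415,172), the tape at (429,283), the carton at (226,291) and the filter at (245,250). The two grey steel ones match the description, so I'll measure them and check a crop.

```bash
python3 - <<'E'
from h import *
S=np.load('scene0.npz');D=np.load('side0.npz')
a=cv2.resize(S['im'][310:420,180:310],None,fx=3,fy=3,interpolation=cv2.INTER_CUBIC)
b=cv2.resize(S['im'][130:310,290:450],None,fx=2.4,fy=2.4,interpolation=cv2.INTER_CUBIC)
h=max(a.shape[0],b.shape[0]);f=lambda m:cv2.copyMakeBorder(m,0,h-m.shape[0],0,0,cv2.BORDER_CONSTANT)
save('crop1',np.hstack([f(a),f(b)]))
def st(Z,box,zmin=.006):
    u0,u1,v0,v1=box; X=Z['X'][v0:v1,u0:u1].reshape(-1,3); X=X[X[:,2]>zmin]
    t=X[X[:,2]>X[:,2].max()-.008]
    return len(X),X.min(0).round(3),X.max(0).round(3),'top',t.mean(0).round(4)
print('table',np.nanmedian(S['X'][330:345,320:370,2]),np.nanmedian(D['X'][340:350,400:420,2]))
for n,bs,bd in [('A',(200,222,328,366),(392,412,358,394)),('B',(196,220,374,418),(446,470,356,394)),('red',(232,250,350,386),(418,434,340,370)),('turq',(274,294,308,343),(368,386,308,340)),('brass',(256,277,378,412),(441,460,324,352)),('pail',(296,358,232,296),(280,335,255,312)),('carton',(196,256,268,316),(298,352,338,398)),('filter',(228,264,226,275),(250,290,318,374)),('tape',(410,448,264,302),(320,347,212,246))]:
    print(n,*st(S,bs),'|',*st(D,bd))
E
```

```text
table -0.0011811183212727208 -0.00038033889833265016
A 262 [0.559 0.293 0.006] [0.579 0.317 0.062] top [0.5704 0.305  0.0581] | 232 [0.56  0.295 0.006] [0.586 0.322 0.062] top [0.575  0.3094 0.0584]
B 352 [0.467 0.349 0.006] [0.489 0.374 0.071] top [0.4797 0.3625 0.0679] | 269 [0.471 0.353 0.006] [0.497 0.379 0.073] top [0.4841 0.3666 0.0692]
red 283 [0.484 0.275 0.006] [0.508 0.301 0.062] top [0.497  0.288  0.0582] | 219 [0.486 0.28  0.006] [0.513 0.307 0.065] top [0.5009 0.2919 0.0596]
turq 232 [0.518 0.159 0.006] [0.542 0.183 0.061] top [0.5294 0.1719 0.0575] | 198 [0.519 0.162 0.006] [0.545 0.188 0.064] top [0.5338 0.1763 0.0598]
brass 295 [0.413 0.268 0.006] [0.437 0.293 0.051] top [0.4253 0.281  0.047 ] | 208 [0.418 0.273 0.006] [0.441 0.298 0.054] top [0.4292 0.2856 0.0489]
pail 2777 [ 0.493 -0.149  0.006] [0.728 0.084 0.115] top [0.5087 0.0468 0.1112] | 2263 [ 0.541 -0.142  0.006] [0.655 0.08  0.092] top [0.5838 0.0765 0.0879]
carton 1699 [0.631 0.114 0.006] [0.758 0.256 0.053] top [0.6833 0.2093 0.0487] | 1865 [0.634 0.165 0.006] [0.742 0.261 0.054] top [0.6893 0.2137 0.0497]
filter 1319 [0.701 0.033 0.006] [0.806 0.19  0.095] top [0.75   0.1159 0.0909] | 1704 [0.725 0.055 0.006] [0.792 0.153 0.097] top [0.7583 0.1202 0.0924]
tape 969 [ 0.406 -0.208  0.006] [ 0.505 -0.097  0.061] top [ 0.4252 -0.1432  0.0575] | 558 [ 0.413 -0.176  0.006] [0.535 0.014 0.117] top [ 0.5003 -0.005   0.1124]
```

View pics/crop1.png

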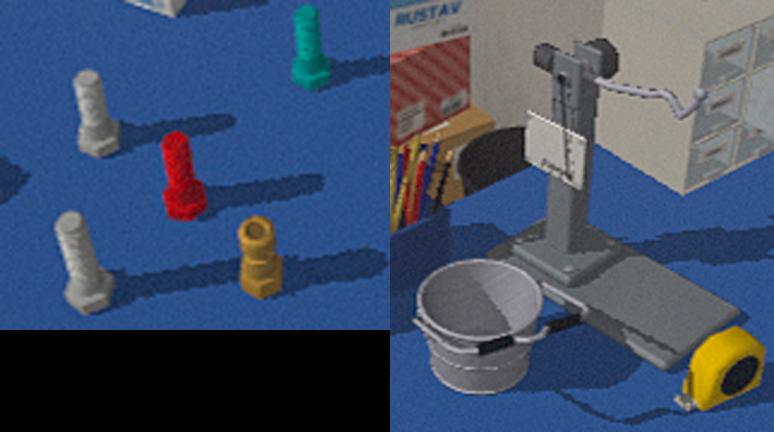

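The crop confirms it: A at (211,347) is the 60 mm grey bolt (short) and B at (208,397) is the 70 mm one (long). The handle lies over toward the robot, with the sleeves visible. Next I'll measure the pail, handle and hook.

```bash
python3 - <<'E'
from h import *
from scipy.optimize import least_squares
for n in ['scene','side']:
    Z=np.load(n+'0.npz'); X=Z['X'].reshape(-1,3); C=Z['im'].reshape(-1,3).astype(int)
    ok=np.isfinite(X[:,0]); X=X[ok];C=C[ok]
    P=X[(abs(X[:,0]-.6)<.09)&(abs(X[:,1]-.02)<.09)&(X[:,2]>.072)&(X[:,2]<.081)]
    r=least_squares(lambda q:np.hypot(P[:,0]-q[0],P[:,1]-q[1])-.054,[.6,.03],loss='soft_l1',f_scale=.002); c=r.x
    print(n,'rim',c,len(P),np.median(abs(r.fun)))
    near=(np.hypot(X[:,0]-c[0],X[:,1]-c[1])<.135)
    H=near&(X[:,2]>.085)&(X[:,2]<.14)&(np.hypot(X[:,0]-c[0],X[:,1]-c[1])>.04); 
    bl=H&(C.max(1)<70)
    print(' handle',H.sum(),X[H].min(0),X[H].max(0))
    B=X[bl].astype(np.float32)
    if len(B)>10:
        _,l,cc=cv2.kmeans(B,2,None,(3,50,1e-5),5,cv2.KMEANS_PP_CENTERS); print(' black',len(B),cc.round(4).tolist(),np.bincount(l.ravel()))
    np.save(n+'_H.npy',X[H])
    G=X[H]; idx=np.argsort(G[:,2])[::-1][:40]; print(' high',G[idx].mean(0))
    # scale: points above .19
    S=(X[:,2]>.19)&(X[:,2]<.30)&(X[:,0]>.35)&(X[:,0]<.85)&(X[:,1]<.1)&(X[:,1]>-.25)
    print(' scale',S.sum(),X[S].min(0).round(3),X[S].max(0).round(3))
    np.save(n+'_S.npy',X[S])
    b=(abs(X[:,2]-.014)<.004)&(X[:,0]>.4)&(X[:,0]<.9)&(X[:,1]<.1)&(X[:,1]>-.3)&(C.max(1)-C.min(1)<30)
    q=X[b][:,:2]; r=cv2.minAreaRect((q*1000).astype(np.float32)); print(' base',b.sum(),r)
E
```

```text
scene rim [0.59544162 0.00294004] 373 0.0013329898449002953
 handle 302 [ 0.48996572 -0.05088187  0.08634553] [0.58307251 0.08399656 0.1151897 ]
 black 147 [[0.4970000088214874, -0.0035000001080334187, 0.11050000041723251], [0.5126000046730042, 0.057999998331069946, 0.11079999804496765]] [73 74]
 high [0.50289664 0.02805023 0.11367816]
 scale 941 [ 0.515 -0.203  0.19 ] [ 0.704 -0.139  0.259]
 base 2238 ((568.37060546875, -63.20654296875), (345.15301513671875, 309.0235900878906), 86.32791900634766)
side rim [0.59841658 0.00727251] 405 0.0015622637674824608
 handle 293 [ 0.49134868 -0.0509118   0.08533268] [0.59304817 0.08769393 0.11678063]
 black 32 [[0.51910001039505, 0.061900001019239426, 0.11209999769926071], [0.5030999779701233, -0.000699999975040555, 0.11219999939203262]] [16 16]
 high [0.50573952 0.03140288 0.11453327]
 scale 989 [ 0.519 -0.201  0.19 ] [ 0.706 -0.134  0.26 ]
 base 1810 ((607.1884155273438, -84.05404663085938), (341.5257873535156, 275.74957275390625), 3.3444628715515137)
```

```bash
python3 - <<'E'
from h import *
for n in ['scene','side']:
    X=np.load(n+'_S.npy'); B=X[(X[:,2]>.215)]
    print(n)
    # bin along x
    for a in np.arange(.51,.71,.01):
        q=B[(B[:,0]>=a)&(B[:,0]<a+.01)]
        if len(q): print(round(a,3),len(q),q.mean(0).round(4),q.min(0).round(3),q.max(0).round(3))
    Z=np.load(n+'0.npz'); P=Z['X'].reshape(-1,3);C=Z['im'].reshape(-1,3).astype(int)
    with np.errstate(all='ignore'): m=(abs(P[:,2]-.014)<.003)&(C[:,2]-C[:,0]<35)&(P[:,0]>.42)&(P[:,0]<.85)&(P[:,1]<.05)&(P[:,1]>-.28)
    mask=m.reshape(480,640).astype(np.uint8); k,l,s,_=cv2.connectedComponentsWithStats(cv2.morphologyEx(mask,cv2.MORPH_OPEN,np.ones((2,2))))
    i=1+np.argmax(s[1:,4]); q=Z['X'][l==i][:,:2]; print('base',s[i],cv2.minAreaRect((q*1000).astype(np.float32)))
E
```

```text
scene
0.51 18 [ 0.5178 -0.1714  0.2537] [ 0.515 -0.175  0.246] [ 0.52  -0.167  0.259]
0.52 33 [ 0.5243 -0.1705  0.2457] [ 0.52  -0.174  0.232] [ 0.529 -0.167  0.259]
0.53 21 [ 0.5347 -0.1695  0.2311] [ 0.53  -0.173  0.226] [ 0.54  -0.167  0.239]
0.54 27 [ 0.5446 -0.1694  0.2354] [ 0.54  -0.174  0.226] [ 0.55  -0.166  0.241]
0.55 19 [ 0.5546 -0.169   0.2414] [ 0.55  -0.174  0.237] [ 0.559 -0.165  0.244]
0.56 16 [ 0.5647 -0.1675  0.2377] [ 0.56  -0.171  0.233] [ 0.569 -0.165  0.242]
0.57 15 [ 0.5746 -0.1671  0.2344] [ 0.57  -0.172  0.23 ] [ 0.579 -0.165  0.238]
0.58 16 [ 0.5857 -0.1674  0.2315] [ 0.58  -0.172  0.227] [ 0.59  -0.165  0.235]
0.59 15 [ 0.5951 -0.1655  0.2297] [ 0.59  -0.17   0.225] [ 0.599 -0.162  0.234]
0.6 13 [ 0.6045 -0.1653  0.2277] [ 0.601 -0.17   0.223] [ 0.608 -0.163  0.231]
0.61 14 [ 0.6144 -0.1643  0.2254] [ 0.61  -0.167  0.221] [ 0.62  -0.16   0.228]
0.62 13 [ 0.6243 -0.1642  0.2251] [ 0.621 -0.167  0.221] [ 0.628 -0.162  0.228]
0.63 82 [ 0.6377 -0.1713  0.2269] [ 0.63  -0.2    0.215] [ 0.64  -0.146  0.244]
0.64 165 [ 0.6444 -0.1712  0.2325] [ 0.64  -0.203  0.21
[... 1676 characters left out ...]
242]
0.64 84 [ 0.6454 -0.1563  0.2346] [ 0.64  -0.196  0.215] [ 0.65  -0.139  0.247]
0.65 98 [ 0.6551 -0.1588  0.2367] [ 0.65  -0.197  0.215] [ 0.66  -0.134  0.247]
0.66 148 [ 0.6648 -0.1611  0.235 ] [ 0.66  -0.201  0.216] [ 0.67  -0.135  0.249]
0.67 120 [ 0.6739 -0.172   0.2309] [ 0.67  -0.199  0.216] [ 0.68  -0.14   0.247]
0.68 34 [ 0.6861 -0.1522  0.2298] [ 0.68  -0.191  0.215] [ 0.69  -0.146  0.238]
0.69 50 [ 0.6945 -0.1506  0.2298] [ 0.69  -0.162  0.215] [ 0.7   -0.144  0.237]
0.7 54 [ 0.7033 -0.154   0.2276] [ 0.7   -0.167  0.217] [ 0.706 -0.144  0.237]
base [ 243  225   77   58 1256] ((561.7781982421875, -114.98797607421875), (232.68470764160156, 143.4564666748047), 33.04338836669922)
```

Scale yaw is about 0.07 and the seat is near (0.537, -0.168, 0.233). The pail centre is near (0.597, 0.005), and its y axis already lies along the gripper's closing line. I'm moving over the long bolt.

Call:
arm_command(
  deltas=[
    [55,29,0,0,0,0],
    [110,58,5,0,0,0],
    [165,88,10,0,0,0],
    [220,118,20,0,0,0],
    [275,148,30,0,0,0],
    [330,178,40,0,0,0],
    [379,204,45,0,0,0],
    [379,204,45,0,0,0],
    [379,204,45,0,0,0],
  ],
  gripper=44,
  squeeze=40,
)

```text
clock: 1.23
ee_pos: [0.4819, 0.3648, 0.1813]
eef_rot: [3.141, 0.0, -0.246]
contact_force: [0.1, 1.3, -0.2]
grip_width: 0.044
grasp_force: 0.0
```

```bash
cat > blob.py <<'E'
from h import *
def tops(X,pts):
    for n,c,zt in pts:
        with np.errstate(all='ignore'): m=(np.hypot(X[...,0]-c[0],X[...,1]-c[1])<.02)&(X[...,2]>zt-.006)&(X[...,2]<zt+.01)
        if m.sum(): q=X[m]; print(n,m.sum(),q.mean(0).round(4),((q.min(0)+q.max(0))/2).round(4))
E
python3 - <<'E'
from blob import *
print(get_obs()['ee_pos'],get_obs()['eef_rot'],get_obs()['clock'])
im,X=cloud('wrist'); save('w1',im)
tops(X,[('B',(.482,.3645),.07),('A',(.573,.307),.06),('red',(.499,.29),.06)])
R,p=tool(); c=cams.get_calibration('wrist'); print(np.array(c['T_tool_cam']).round(3).tolist())
E
```

```text
[0.48193009 0.36477378 0.18125369] [ 3.14117210e+00  3.29522738e-04 -2.45990095e-01] 1.225
B 356 [0.4826 0.3635 0.0692] [0.4819 0.3637 0.0682]
A 433 [0.5725 0.3065 0.0593] [0.5728 0.3062 0.0582]
red 366 [0.4994 0.2896 0.0593] [0.4991 0.2891 0.0582]
[[0.0, -0.968, -0.25, 0.066], [1.0, 0.0, -0.001, -0.0], [0.001, -0.25, 0.968, -0.158], [0.0, 0.0, 0.0, 1.0]]
```

Call:
arm_command(
  deltas=[
    [0,1,50,0,0,0],
    [0,1,100,0,0,0],
    [0,1,145,0,0,0],
    [0,1,163,0,0,0],
    [0,1,163,0,0,0],
  ],
)

```text
clock: 1.9
ee_pos: [0.4801, 0.3644, 0.0172]
eef_rot: [3.139, 0.001, -0.243]
contact_force: [-0.7, 0.3, 0.8]
grip_width: 0.0441
grasp_force: 0.0
```

Call:
arm_command(
  deltas=[
    [0,0,0,0,0,0],
    [0,0,0,0,0,0],
    [0,0,0,0,0,0],
    [0,0,0,0,0,0],
    [0,0,-15,0,0,0],
  ],
  gripper=5,
)

```text
clock: 2.52
ee_pos: [0.4811, 0.3633, 0.0334]
eef_rot: [3.14, 0.001, -0.245]
contact_force: [-0.6, 0.2, -1.3]
grip_width: 0.0157
grasp_force: 39.9
```

Call:
arm_command(
  deltas=[
    [0,0,-55,0,0,0],
    [0,15,-110,0,0,0],
    [30,55,-130,0,0,0],
    [65,100,-130,0,0,0],
    [100,150,-130,0,0,0],
    [135,200,-130,0,0,0],
    [170,250,-130,0,0,0],
    [200,295,-130,0,0,0],
    [214,320,-130,0,0,0],
    [214,320,-130,0,0,0],
    [214,320,-130,0,0,0],
  ],
)

```text
clock: 3.9
ee_pos: [0.6116, 0.002, 0.1641]
eef_rot: [-3.141, -0.0, -0.245]
contact_force: [-0.7, 0.1, -1.0]
grip_width: 0.0157
grasp_force: 39.9
```

```bash
cat > pailfit.py <<'E'
from h import *
from scipy.optimize import least_squares
def pf(X,c0):
    with np.errstate(all='ignore'): P=X[(np.hypot(X[...,0]-c0[0],X[...,1]-c0[1])<.07)&(np.hypot(X[...,0]-c0[0],X[...,1]-c0[1])>.035)&(X[...,2]>.074)&(X[...,2]<.081)]
    r=least_squares(lambda q:np.hypot(P[:,0]-q[0],P[:,1]-q[1])-q[2],[*c0,.0535],loss='soft_l1',f_scale=.001)
    print('pail',len(P),r.x.round(4),np.median(abs(r.fun)).round(4)); return r.x
E
python3 - <<'E'
from pailfit import *
o=get_obs();print(o['ee_pos'],o['eef_rot'],o['clock'])
im,X=cloud('wrist'); save('w2',im); np.savez('w2.npz',im=im,X=X); pf(X,(.597,.005))
C=im.astype(int)
with np.errstate(all='ignore'): b=(C.max(-1)<70)&(X[...,2]>.095)&(X[...,2]<.13)&(X[...,0]<.56)
B=X[b].astype(np.float32); print(len(B))
if len(B)>20:
    _,l,cc=cv2.kmeans(B,2,None,(3,50,1e-5),5,cv2.KMEANS_PP_CENTERS); print(cc.round(4).tolist(),np.bincount(l.ravel()))
E
```

```text
[0.61160734 0.0019821  0.16411734] [-3.14110812e+00 -4.46912392e-04 -2.45211088e-01] 3.9
pail 2034 [0.5972 0.0036 0.0541] 0.0014
0
```

View pics/w2.png

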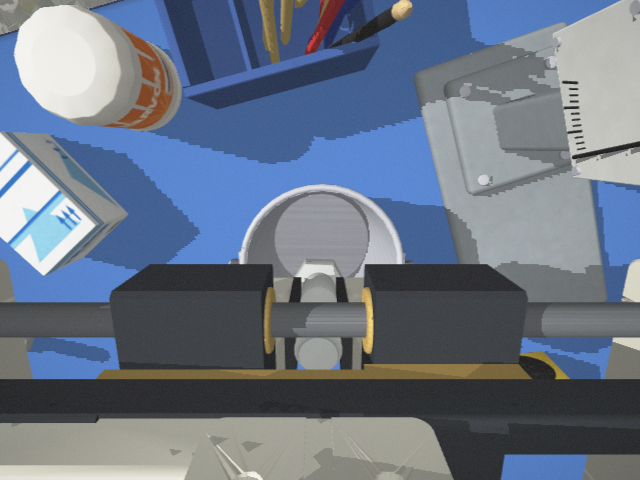

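The wrist view shows the held bolt at (318,270) above the pail opening (rim centre near (322,250)), clear of the column at (600,90). Lowering it in.

Call:
arm_command(
  deltas=[
    [0,2,40,0,0,0],
    [0,2,80,0,0,0],
    [0,2,110,0,0,0],
    [0,2,128,0,0,0],
    [0,2,128,0,0,0],
  ],
)

```text
clock: 4.58
ee_pos: [0.6101, 0.0008, 0.0344]
eef_rot: [3.14, 0.002, -0.243]
contact_force: [-0.2, 1.0, -1.6]
grip_width: 0.0155
grasp_force: 39.9
```

Call:
arm_command(
  deltas=[
    [0,0,0,0,0,0],
    [0,0,0,0,0,0],
    [0,0,0,0,0,0],
    [0,0,0,0,0,0],
    [0,0,-40,0,0,0],
    [0,0,-90,0,0,0],
    [0,0,-128,0,0,0],
  ],
  gripper=27,
)

```text
clock: 5.45
ee_pos: [0.6116, -0.0003, 0.1659]
eef_rot: [-3.141, -0.002, -0.245]
contact_force: [1.0, 0.3, -0.6]
grip_width: 0.0273
grasp_force: 0.0
```

Call:
arm_command(
  deltas=[
    [-18,-45,0,0,0,0],
    [-36,-95,0,0,0,0],
    [-55,-145,0,0,0,0],
    [-75,-195,10,0,0,0],
    [-95,-245,25,0,0,0],
    [-112,-288,50,0,0,0],
    [-112,-288,70,0,0,0],
    [-112,-288,105,0,0,0],
    [-112,-288,140,0,0,0],
    [-112,-288,147,0,0,0],
    [-112,-288,147,0,0,0],
  ],
  gripper=44,
)

```text
clock: 6.82
ee_pos: [0.5727, 0.3064, 0.0169]
eef_rot: [3.141, -0.0, -0.245]
contact_force: [0.1, 0.2, 0.3]
grip_width: 0.044
grasp_force: 0.0
```

Call:
arm_command(
  deltas=[
    [0,0,0,0,0,0],
    [0,0,0,0,0,0],
    [0,0,0,0,0,0],
    [0,0,0,0,0,0],
    [0,0,-50,0,0,0],
    [0,0,-100,0,0,0],
    [0,0,-146,0,0,0],
    [0,0,-146,0,0,0],
  ],
  gripper=5,
)

```text
clock: 7.82
ee_pos: [0.5742, 0.3078, 0.1673]
eef_rot: [-3.135, -0.005, -0.244]
contact_force: [0.8, 0.0, -0.5]
grip_width: 0.0154
grasp_force: 40.0
```

```bash
python3 - <<'E'
from pailfit import *
o=get_obs();print(o['ee_pos'],o['eef_rot'],o['clock'])
im,X=cloud('scene'); pf(X,(.597,.0036))
save('s2',cv2.resize(im[200:420,180:460],None,fx=2.5,fy=2.5))
E
```

```text
[0.57421374 0.30783098 0.16726517] [-3.13537225 -0.00470095 -0.24433116] 7.825
pail 323 [0.5955 0.0029 0.0541] 0.0014
```

View pics/s2.png

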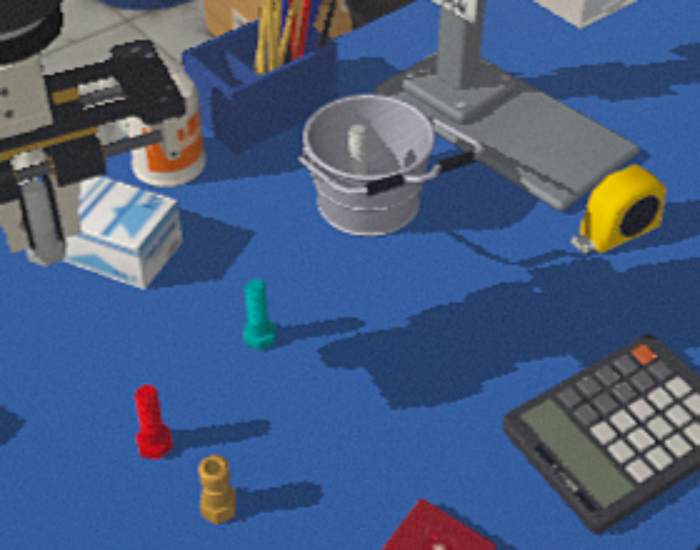

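The long bolt stands in the pail (crop (357,140)), and the short one is in the gripper. Placing it beside the first.

Call:
arm_command(
  deltas=[
    [13,45,0,0,0,0],
    [26,95,0,0,0,0],
    [40,145,0,0,0,0],
    [55,195,0,0,0,0],
    [70,245,0,0,0,0],
    [81,288,0,0,0,0],
    [81,288,10,0,0,0],
    [81,288,40,0,0,0],
    [81,288,75,0,0,0],
    [81,288,105,0,0,0],
    [81,288,122,0,0,0],
    [81,288,122,0,0,0],
  ],
)

```text
clock: 9.38
ee_pos: [0.58, 0.0074, 0.0389]
eef_rot: [3.14, 0.003, -0.244]
contact_force: [-0.4, -0.9, -0.2]
grip_width: 0.0149
grasp_force: 40.0
```

Call:
arm_command(
  deltas=[
    [0,0,0,0,0,0],
    [0,0,0,0,0,0],
    [0,0,0,0,0,0],
    [0,0,0,0,0,0],
    [0,0,-40,0,0,0],
    [0,0,-90,0,0,0],
    [-50,0,-140,0,0,0],
    [-110,0,-170,0,0,0],
    [-170,-20,-170,0,0,0],
    [-210,-30,-170,0,0,0],
    [-210,-30,-170,0,0,0],
  ],
  gripper=27,
)

```text
clock: 10.75
ee_pos: [0.3825, 0.0885, 0.2115]
eef_rot: [-3.139, -0.001, -0.241]
contact_force: [0.1, -0.0, 0.3]
grip_width: 0.0265
grasp_force: 0.0
```

```bash
python3 - <<'E'
from pailfit import *
o=get_obs();print(o['ee_pos'],o['eef_rot'],o['clock'])
im,X=cloud('wrist'); save('w3',im); np.savez('w3.npz',im=im,X=X); c=pf(X,(.597,.0036))
C=im.astype(int)
with np.errstate(all='ignore'): b=(C.max(-1)<70)&(X[...,2]>.095)&(X[...,2]<.13)&(X[...,0]<.56)
B=X[b].astype(np.float32); print(len(B))
if len(B)>20:
    _,l,cc=cv2.kmeans(B,2,None,(3,50,1e-5),5,cv2.KMEANS_PP_CENTERS); print(cc.round(4).tolist(),np.bincount(l.ravel()))
E
```

```text
[0.38248253 0.08850851 0.21150731] [-3.13864112e+00 -1.37420324e-03 -2.40502953e-01] 10.75
pail 0 [0.597  0.0036 0.0535] nan
1603
[[0.49790000915527344, -0.003000000026077032, 0.1128000020980835], [0.5138999819755554, 0.05869999900460243, 0.11299999803304672]] [819 784]
  return _methods._mean(a, axis=axis, dtype=dtype,
  ret = ret.dtype.type(ret / rcount)
```

View pics/w3.png

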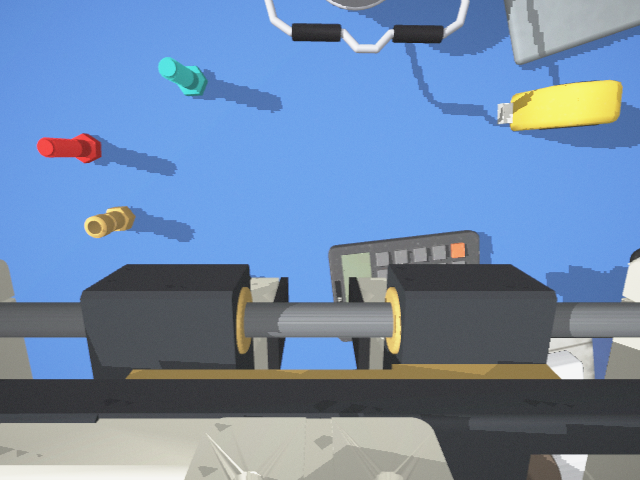

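The sleeves show at (316,32) and (418,34), with the kink between them. sleeve_l is at (0.514, 0.0587), top at z 0.113. I'm turning the gripper 90° and hovering over it.

Call:
arm_command(
  deltas=[
    [15,0,0,0,0,0.175],
    [30,0,0,0,0,0.35],
    [45,0,0,0,0,0.525],
    [60,-1,0,0,0,0.7],
    [75,-1,10,0,0,0.875],
    [90,-2,20,0,0,1.05],
    [105,-2,30,0,0,1.225],
    [120,-3,40,0,0,1.4],
    [135,-3,50,0,0,1.57],
    [135,-3,50,0,0,1.57],
    [135,-3,50,0,0,1.57],
  ],
  gripper=26,
  squeeze=60,
)

```text
clock: 12.18
ee_pos: [0.5165, 0.0569, 0.1604]
eef_rot: [3.141, -0.001, -1.813]
contact_force: [0.1, 0.4, -0.5]
grip_width: 0.0257
grasp_force: 0.0
```

```bash
python3 - <<'E'
from pailfit import *
o=get_obs();print(o['ee_pos'],o['eef_rot'],o['clock'],o['joints'].round(2))
R,p=tool(); print(R.round(3))
im,X=cloud('wrist'); save('w4',im)
C=im.astype(int)
with np.errstate(all='ignore'): b=(C.max(-1)<70)&(X[...,2]>.095)&(X[...,2]<.125)&(abs(X[...,0]-.505)<.04)&(abs(X[...,1]-.03)<.06)
B=X[b].astype(np.float32); print(len(B))
if len(B)>20:
    _,l,cc=cv2.kmeans(B,2,None,(3,50,1e-5),5,cv2.KMEANS_PP_CENTERS); print(cc.round(4).tolist(),np.bincount(l.ravel()))
t=np.array([.5145,.0585,.090]); print('delta tool mm',(R.T@(t-p)*1000).round(1))
E
```

```text
[0.51649623 0.05694019 0.16037237] [ 3.14112490e+00 -5.01366812e-04 -1.81300957e+00] 12.175 [ 0.49  0.16 -0.42  0.   -0.99 -0.73]
[[-0.24  -0.971 -0.001]
 [-0.971  0.24  -0.   ]
 [ 0.001  0.    -1.   ]]
1646
[[0.5146999955177307, 0.05719999969005585, 0.11330000311136246], [0.49880000948905945, -0.004000000189989805, 0.11330000311136246]] [732 914]
delta tool mm [-1.1  2.3 70.4]
```

Call:
arm_command(
  deltas=[
    [-1,2,30,0,0,0],
    [-1,2,58,0,0,0],
    [-1,2,69,0,0,0],
    [-1,2,69,0,0,0],
    [-1,2,69,0,0,0],
  ],
)

```text
clock: 12.85
ee_pos: [0.5154, 0.0593, 0.0927]
eef_rot: [-3.14, 0.001, -1.814]
contact_force: [0.2, -0.2, 0.3]
grip_width: 0.0258
grasp_force: 0.0
```

Call:
arm_command(
  deltas=[
    [0,0,0,0,0,0],
    [0,0,0,0,0,0],
    [0,0,0,0,0,0],
    [0,0,0,0,0,0],
  ],
  gripper=2,
)

```text
clock: 13.35
ee_pos: [0.5149, 0.0591, 0.0919]
eef_rot: [-3.141, 0.0, -1.815]
contact_force: [-0.0, 0.6, 3.2]
grip_width: 0.0084
grasp_force: 60.0
```

```bash
python3 - <<'E'
from h import *
R,p=tool(); print(p,get_obs()['eef_rot'],get_obs()['contact_force'])
xp=np.array([.9692,-.2463,0]); c=np.array([.597,.0036,.073])
g=p+R[:,2]*-.019; d=g-c; print('xp',d@xp,'z',d[2],'r',np.hypot(d@xp,d[2]),'ang',np.arctan2(-(d@xp),d[2]),'yp',d@[.2463,.9692,0])
E
```

```text
[0.51494935 0.05908769 0.09194997] [-3.14099810e+00  3.36277304e-04 -1.81469469e+00] [-0.04935574  0.58028889  3.22631924]
xp -0.09320136819987448 z 0.037949968873572076 r 0.10063148201151399 ang 1.1841134899357288 yp 0.03356315041304137
```

Call:
arm_command(
  deltas=[
    [0,-3.5,-7.7,0,0,0],
    [0,-8.5,-16.4,0,0,0],
    [0,-14.4,-24.6,0,0,0],
    [0,-21,-32.1,0,0,0],
    [0,-28.4,-39,0,0,0],
    [0,-36.4,-45,0,0,0],
    [0,-44.9,-50.3,0,0,0],
    [0,-54,-54.7,0,0,0],
    [0,-63.4,-58.1,0,0,0],
    [0,-73.1,-60.6,0,0,0],
    [0,-83,-62,0,0,0],
    [0,-93,-62,0,0,0],
    [0,-93,-62,0,0,0],
    [0,-93,-62,0,0,0],
  ],
)

```text
clock: 15.1
ee_pos: [0.6079, 0.0361, 0.156]
eef_rot: [-3.136, 0.001, -1.814]
contact_force: [0.2, -0.9, 10.8]
grip_width: 0.0082
grasp_force: 60.0
```

Call:
arm_command(
  deltas=[
    [0,0,-4,0,0,0],
    [0,0,-8,0,0,0],
    [0,0,-14,0,0,0],
    [0,0,-20,0,0,0],
    [0,0,-20,0,0,0],
    [0,0,-20,0,0,0],
  ],
)

```text
clock: 15.85
ee_pos: [0.6048, 0.0366, 0.1735]
eef_rot: [3.141, 0.0, -1.815]
contact_force: [0.4, -0.2, -4.8]
grip_width: 0.0084
grasp_force: 60.0
```

```bash
python3 - <<'E'
from h import *
R,p=tool(); o=get_obs(); print(p,o['eef_rot'],o['contact_force'],o['ft_torque'],o['clock'])
a,X=cloud('side'); np.savez('sd3.npz',im=a,X=X); b,Y=cloud('scene'); np.savez('sc3.npz',im=b,X=Y)
f=lambda m:cv2.resize(m,(390,390),interpolation=cv2.INTER_CUBIC)
save('x3',np.hstack([f(a[140:340,220:420]),f(b[110:310,260:460])]))
E
```

```text
[0.60479869 0.03661382 0.17348227] [ 3.14149573e+00  1.51493840e-04 -1.81477783e+00] [ 0.41092482 -0.21588392 -4.75764928] [ 0.1576828 -0.0389848 -0.0153333] 15.85
```

View pics/x3.png

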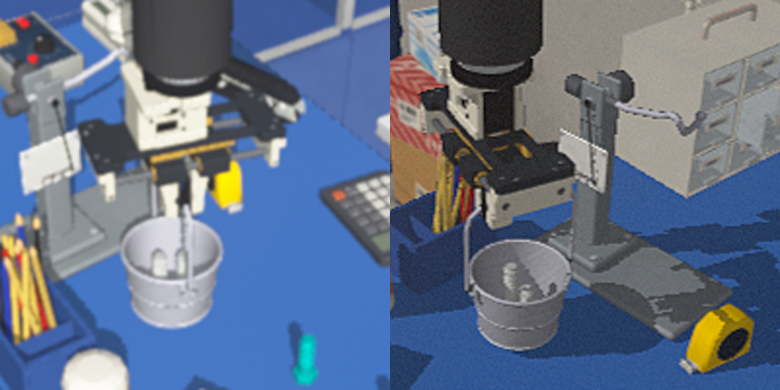

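Lifted: both bolts are in the pail, it hangs upright, and the load is 4.8 N. I'll raise it and back it toward the robot, so the handle arch threads onto the hook from the tip side.

Call:
arm_command(
  deltas=[
    [0,0,-6,0,0,0],
    [1,4,-14,0,0,0],
    [3,10,-24,0,0,0],
    [5,20,-34,0,0,0],
    [8,32,-44,0,0,0],
    [11,44,-54,0,0,0],
    [14,56,-64,0,0,0],
    [17,69,-74,0,0,0],
    [20,82,-80,0,0,0],
    [23,95,-82,0,0,0],
    [27,108,-82,0,0,0],
    [30,121,-82,0,0,0],
    [33,132,-82,0,0,0],
    [35,140,-82,0,0,0],
    [36,144,-82,0,0,0],
    [36,146,-82,0,0,0],
    [36,146,-82,0,0,0],
  ],
)

```text
clock: 18.08
ee_pos: [0.4547, 0.037, 0.2556]
eef_rot: [-3.141, 0.0, -1.815]
contact_force: [0.5, 0.2, -4.1]
grip_width: 0.0083
grasp_force: 60.0
```

```bash
python3 - <<'E'
from h import *
R,p=tool(); o=get_obs(); print(p,o['eef_rot'],o['contact_force'])
print((R.T@(np.array([.455,-.1407,.255])-p)*1000).round(1), -1.5-o['eef_rot'][2])
E
```

```text
[0.45469904 0.03696568 0.25557343] [-3.14146089e+00  5.90712673e-05 -1.81473322e+00] [ 0.54834523  0.23581934 -4.1178505 ]
[172.3 -43.2   0.6] 0.31473322377085733
```

Call:
arm_command(
  deltas=[
    [3,-1,0,0,0,-0.01],
    [9,-2,0,0,0,-0.03],
    [18,-5,0,0,0,-0.05],
    [29,-7,0,0,0,-0.07],
    [41,-10,0,0,0,-0.09],
    [53,-13,0,0,0,-0.11],
    [65,-16,0,0,0,-0.13],
    [77,-19,0,0,0,-0.15],
    [89,-22,0,0,0,-0.17],
    [101,-25,0,0,0,-0.19],
    [113,-28,0,0,0,-0.21],
    [125,-31,0,0,0,-0.23],
    [137,-34,0,0,0,-0.25],
    [149,-37,0,0,0,-0.275],
    [160,-40,0,0,0,-0.3],
    [168,-42,0,0,0,-0.31],
    [172,-43,0,0,0,-0.315],
    [172,-43,0,0,0,-0.315],
    [172,-43,0,0,0,-0.315],
    [172,-43,0,0,0,-0.315],
  ],
)

```text
clock: 20.58
ee_pos: [0.4548, -0.1402, 0.2556]
eef_rot: [-3.141, -0.0, -1.499]
contact_force: [-0.1, -0.1, -3.7]
grip_width: 0.0087
grasp_force: 60.0
```

```bash
python3 - <<'E'
from h import *
R,p=tool(); o=get_obs(); print(p,o['eef_rot'],o['contact_force'],o['clock'])
a,X=cloud('side'); b,Y=cloud('scene'); w,W=cloud('wrist')
np.savez('t4.npz',a=a,X=X,b=b,Y=Y,w=w,W=W)
f=lambda m:cv2.resize(m,(390,390),interpolation=cv2.INTER_CUBIC)
save('x4',np.hstack([f(w[60:380,160:480]),f(b[110:290,320:500])]))
for n,Q in [('side',X),('scene',Y),('wrist',W)]:
    with np.errstate(all='ignore'):
        m=(abs(Q[...,0]-.52)<.012)&(abs(Q[...,1]+.168)<.015)&(Q[...,2]>.248)&(Q[...,2]<.266)
        k=(abs(Q[...,0]-.457)<.03)&(abs(Q[...,1]+.173)<.07)&(Q[...,2]>.24)&(Q[...,2]<.31)&(Q[...,1]<-.155)
    if m.sum(): print(n,'tip',m.sum(),Q[m].mean(0).round(4),Q[m].max(0).round(4))
    if k.sum():
        q=Q[k]; t=q[q[:,2]>np.percentile(q[:,2],99)-.006]; print(n,'handle',k.sum(),q.min(0).round(4),q.max(0).round(4),'top',t.mean(0).round(4),len(t))
E
```

```text
[ 0.4547506  -0.14017665  0.25560549] [-3.14149625e+00 -1.71701417e-07 -1.49941969e+00] [-0.1029013  -0.1362049  -3.74073184] 20.575
side tip 20 [ 0.5227 -0.1681  0.2554] [ 0.5275 -0.1633  0.261 ]
side handle 20 [ 0.4549 -0.2079  0.2653] [ 0.4634 -0.1769  0.2783] top [ 0.4598 -0.1914  0.2756] 10
scene tip 28 [ 0.52   -0.1712  0.2544] [ 0.5251 -0.1676  0.2598]
scene handle 49 [ 0.4524 -0.2392  0.2415] [ 0.4638 -0.192   0.275 ] top [ 0.4547 -0.2022  0.2717] 26
wrist tip 538 [ 0.5199 -0.1723  0.2585] [ 0.5259 -0.1662  0.2622]
wrist handle 4054 [ 0.4504 -0.2373  0.2496] [ 0.4642 -0.155   0.286 ] top [ 0.4564 -0.1742  0.2831] 792
```

View pics/x4.png

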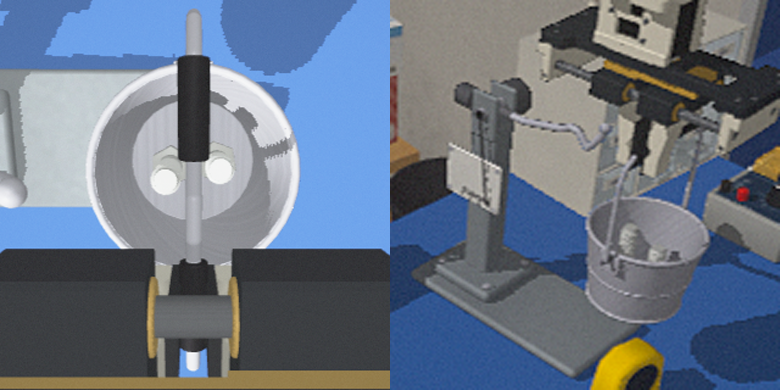

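The wrist crop shows both bolts in the pail, at (165,180) and (220,165), with the kink at (193,215) and the hook tip to the left at (8,190). The wire clears the tip by about 19 mm. Sliding over the hook.

Call:
arm_command(
  deltas=[
    [0,-2,0,0,0,0],
    [1,-6,0,0,0,0],
    [1,-12,0,0,0,0],
    [2,-19,0,0,0,0],
    [2,-27,0,0,0,0],
    [2,-35,0,0,0,0],
    [2,-43,0,0,0,0],
    [2,-51,0,0,0,0],
    [2,-59,0,0,0,0],
    [2,-67,0,0,0,0],
    [2,-74,0,0,0,0],
    [2,-79,0,0,0,0],
    [2,-81,0,0,0,0],
    [2,-81,0,0,0,0],
    [2,-81,0,0,0,0],
    [2,-81,0,0,0,0],
    [2,-81,0,0,0,0],
  ],
)

```text
clock: 22.85
ee_pos: [0.5355, -0.1367, 0.2556]
eef_rot: [-3.142, 0.0, -1.5]
contact_force: [-0.7, -0.2, -4.5]
grip_width: 0.0083
grasp_force: 60.0
```

```bash
python3 - <<'E'
from h import *
R,p=tool(); o=get_obs(); print(p,o['eef_rot'],o['contact_force'],o['clock'])
w,W=cloud('wrist'); np.savez('t5.npz',w=w,W=W); save('w5',w[60:380,160:480])
with np.errstate(all='ignore'):
    m=(abs(W[...,0]-.52)<.012)&(abs(W[...,1]+.168)<.015)&(W[...,2]>.252)&(W[...,2]<.266)
    k=(abs(W[...,0]-.537)<.012)&(W[...,2]>.27)&(W[...,2]<.30)&(W[...,1]<-.155)&(W[...,1]>-.2)
print('tip',W[m].mean(0),m.sum()); q=W[k]; t=q[q[:,2]>np.percentile(q[:,2],99)-.006]; print('kink',t.mean(0),t.min(0),t.max(0),len(t))
E
```

```text
[ 0.53551071 -0.13668662  0.25564084] [-3.14155298e+00  2.13182260e-05 -1.49982266e+00] [-0.70266308 -0.23393423 -4.49071997] 22.85
tip [ 0.52162699 -0.1722351   0.25873915] 497
kink [ 0.53738801 -0.17060168  0.28321925] [ 0.53433496 -0.1819571   0.27924748] [ 0.54021034 -0.15775379  0.2861807 ] 743
```

View pics/w5.png

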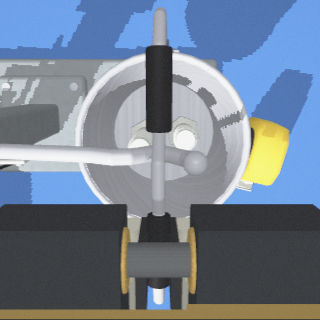

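Tip at crop (195,160), wire across the bar at (158,160): the kink sits 16 mm behind the tip and is centred on the bar. Lowering onto the seat.

Call:
arm_command(
  deltas=[
    [0,-1,4,0,0,0],
    [0,-1,10,0,0,0],
    [0,-1,17,0,0,0],
    [0,-1,24,0,0,0],
    [0,-1,31,0,0,0],
    [0,-1,38,0,0,0],
    [0,-1,43,0,0,0],
    [0,-1,46,0,0,0],
    [0,-1,49,0,0,0],
    [0,-1,51,0,0,0],
    [0,-1,51,0,0,0],
    [0,-1,51,0,0,0],
  ],
)

```text
clock: 24.4
ee_pos: [0.5366, -0.1366, 0.2048]
eef_rot: [-3.142, -0.0, -1.5]
contact_force: [-0.3, 0.1, -2.8]
grip_width: 0.0084
grasp_force: 60.0
```

Call:
arm_command(
  deltas=[
    [0,0,2,0,0,0],
    [0,0,4,0,0,0],
    [0,0,6,0,0,0],
    [0,0,8,0,0,0],
    [0,0,9,0,0,0],
    [0,0,9,0,0,0],
    [0,0,9,0,0,0],
  ],
)

```text
clock: 25.28
ee_pos: [0.5367, -0.1366, 0.1956]
eef_rot: [-3.142, -0.0, -1.5]
contact_force: [-1.8, -1.7, -0.6]
grip_width: 0.0083
grasp_force: 60.0
```

Call:
arm_command(
  deltas=[
    [0,0,1,0,0,0],
    [0,0,2,0,0,0],
    [0,0,3,0,0,0],
    [0,0,3,0,0,0],
    [0,0,3,0,0,0],
    [0,0,3,0,0,0],
  ],
)

```text
clock: 26.02
ee_pos: [0.5367, -0.1366, 0.1926]
eef_rot: [-3.142, -0.0, -1.5]
contact_force: [-0.6, -0.9, -0.5]
grip_width: 0.0084
grasp_force: 60.0
```

```bash
python3 - <<'E'
from h import *
R,p=tool(); o=get_obs(); print(p,o['contact_force'],o['clock'])
w,W=cloud('wrist')
with np.errstate(all='ignore'):
    m=(abs(W[...,0]-.519)<.012)&(abs(W[...,1]+.168)<.015)&(W[...,2]>.225)&(W[...,2]<.266)
    k=(abs(W[...,0]-.537)<.008)&(W[...,2]>.2)&(W[...,2]<.26)&(W[...,1]<-.162)&(W[...,1]>-.182)
t=W[m]; t=t[t[:,2]>np.percentile(t[:,2],98)-.005]; print('tip',t.mean(0),t.max(0),len(t)); q=W[k]; print('kink',q.mean(0),q.max(0),len(q))
E
```

```text
[ 0.53667629 -0.13662995  0.19259887] [-0.61382384 -0.88798859 -0.48556799] 26.025
tip [ 0.52026196 -0.17566429  0.26463671] [ 0.53092671 -0.16925174  0.26599851] 363
kink [ 0.5374135  -0.17209347  0.2208312 ] [ 0.54499271 -0.16203357  0.22636656] 1494
```

Call:
arm_command(
  deltas=[
    [0,0,0,0,0,0],
    [0,0,0,0,0,0],
    [0,0,0,0,0,0],
    [0,0,0,0,0,0],
    [0,0,0,0,0,0],
    [0,0,0,0,0,0],
  ],
  gripper=30,
)

```text
clock: 26.82
ee_pos: [0.5366, -0.1366, 0.1926]
eef_rot: [-3.142, -0.0, -1.5]
contact_force: [0.1, 0.2, -1.0]
grip_width: 0.03
grasp_force: 0.0
```

Call:
arm_command(
  deltas=[
    [0,0,-5,0,0,0],
    [0,0,-15,0,0,0],
    [0,0,-30,0,0,0],
    [0,0,-50,0,0,0],
    [-10,0,-75,0,0,0],
    [-30,0,-100,0,0,0],
    [-60,0,-120,0,0,0],
    [-100,0,-120,0,0,0],
    [-140,0,-120,0,0,0],
    [-160,0,-120,0,0,0],
    [-160,0,-120,0,0,0],
    [-160,0,-120,0,0,0],
  ],
)

```text
clock: 28.32
ee_pos: [0.5254, 0.0227, 0.3133]
eef_rot: [-3.141, 0.0, -1.5]
contact_force: [0.4, -0.7, -0.1]
grip_width: 0.0299
grasp_force: 0.0
```

```bash
python3 - <<'E'
from h import *
R,p=tool(); o=get_obs(); print(p,o['contact_force'],o['clock'])
f=lambda m:cv2.resize(m,(390,390),interpolation=cv2.INTER_CUBIC)
out=[]
for n in ['scene','side','scene']:
    im,W=cloud(n); out.append(im)
    with np.errstate(all='ignore'):
        t=(abs(W[...,0]-.519)<.014)&(abs(W[...,1]+.168)<.012)&(W[...,2]>.225)&(W[...,2]<.29)
        r=(np.hypot(W[...,0]-.537,W[...,1]+.168)<.075)&(W[...,2]>.05)&(W[...,2]<.14)
    if t.sum(): print(n,'tip',W[t].max(0).round(4),t.sum())
    if r.sum(): print(n,'pail',W[r].min(0).round(4),W[r].max(0).round(4),r.sum())
print('motion',np.abs(out[0].astype(int)-out[2])[130:330,320:480].mean())
save('x6',np.hstack([f(out[0][120:300,320:500]),f(out[1][130:330,200:400])]))
E
```

```text
[0.52536421 0.0227162  0.31327551] [ 0.4408258  -0.72639735 -0.14515583] 28.325
scene tip [ 0.528  -0.1677  0.239 ] 34
scene pail [ 0.4826 -0.2373  0.0501] [ 0.5944 -0.1049  0.1386] 1967
side tip [ 0.5293 -0.1629  0.2413] 34
side pail [ 0.485  -0.2357  0.0502] [ 0.5972 -0.1004  0.14  ] 1758
scene tip [ 0.5262 -0.168   0.2403] 33
scene pail [ 0.4825 -0.236   0.0501] [ 0.5954 -0.105   0.1394] 1972
motion 3.35034375
```

View pics/x6.png

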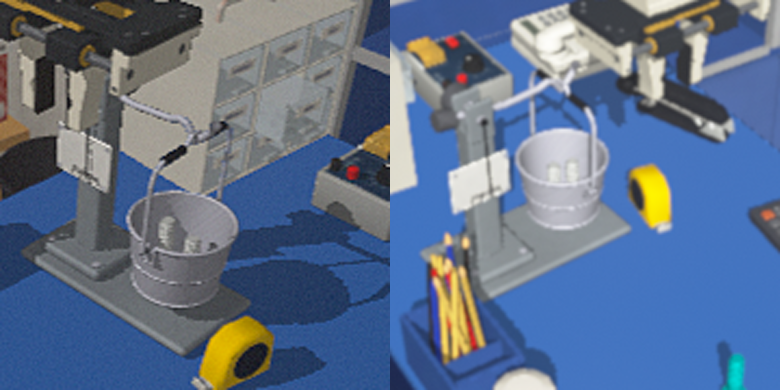

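The pail hangs upright on the hook by its kink with both bolts in it, and the gripper is clear. I'll let it settle, check it is still, and hand in.

Call:
arm_command(
  deltas=[
    [0,0,0,0,0,0],
    [0,0,0,0,0,0],
    [0,0,0,0,0,0],
    [0,0,0,0,0,0],
    [0,0,0,0,0,0],
    [0,0,0,0,0,0],
    [0,0,0,0,0,0],
    [0,0,0,0,0,0],
    [0,0,0,0,0,0],
    [0,0,0,0,0,0],
    [0,0,0,0,0,0],
    [0,0,0,0,0,0],
    [0,0,0,0,0,0],
    [0,0,0,0,0,0],
    [0,0,0,0,0,0],
    [0,0,0,0,0,0],
    [0,0,0,0,0,0],
    [0,0,0,0,0,0],
    [0,0,0,0,0,0],
    [0,0,0,0,0,0],
  ],
)

```text
clock: 30.98
ee_pos: [0.5253, 0.023, 0.3126]
eef_rot: [-3.142, 0.0, -1.5]
contact_force: [1.4, 0.1, 0.1]
grip_width: 0.03
grasp_force: 0.0
```

Call:
arm_command(
  deltas=[
    [0,0,0,0,0,0],
    [0,0,0,0,0,0],
    [0,0,0,0,0,0],
    [0,0,0,0,0,0],
    [0,0,0,0,0,0],
    [0,0,0,0,0,0],
    [0,0,0,0,0,0],
    [0,0,0,0,0,0],
    [0,0,0,0,0,0],
    [0,0,0,0,0,0],
    [0,0,0,0,0,0],
    [0,0,0,0,0,0],
    [0,0,0,0,0,0],
    [0,0,0,0,0,0],
    [0,0,0,0,0,0],
    [0,0,0,0,0,0],
    [0,0,0,0,0,0],
    [0,0,0,0,0,0],
    [0,0,0,0,0,0],
    [0,0,0,0,0,0],
  ],
)

```text
clock: 33.48
ee_pos: [0.5253, 0.023, 0.3126]
eef_rot: [-3.142, -0.0, -1.5]
contact_force: [-0.1, -0.2, 0.1]
grip_width: 0.0302
grasp_force: 0.0
```

```bash
python3 - <<'E'
from h import *
for i in range(5):
    im,W=cloud('side')
    with np.errstate(all='ignore'):
        t=(abs(W[...,0]-.519)<.014)&(abs(W[...,1]+.168)<.012)&(W[...,2]>.225)&(W[...,2]<.29)
        r=(np.hypot(W[...,0]-.537,W[...,1]+.168)<.075)&(W[...,2]>.05)&(W[...,2]<.14)
    print(W[t].max(0)[2].round(4),W[r].mean(0).round(4))
E
```

```text
0.2432 [ 0.5418 -0.1684  0.0899]
0.2404 [ 0.5419 -0.1684  0.09  ]
0.2413 [ 0.5418 -0.1685  0.0901]
0.2416 [ 0.5419 -0.1688  0.09  ]
0.2404 [ 0.5418 -0.1685  0.0899]
```

Still to within 0.2 mm across five frames. Handing in.

```bash
python3 -c "from workcell import finish_job; print(finish_job())"
```

```text
the job is handed in; nothing more can be done
None
```

I handed the job in after about 34 s: in the last pictures the pail hung still and upright by its kink on the scale hook, with both steel bolts inside and the gripper clear; I got no verdict back.

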